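# Oil the roaster and hold the seeded roll over it with tongs

### The job

Get the black oval roaster ready for baking: press the pump head of the oil bottle beside it fully down and let it spring back up. Then take the kitchen tongs from the chopping board, close them on the dark seeded bread roll - food is not touched with the gripper itself - and carry it over the middle of the roaster. Finish still holding it there in the closed tongs, clear above the rim and at rest; leave the pale roll and the roaster where they are.

Things in the scene. Friction and masses are not known exactly. Their poses are not given: they have to be found in the camera images.
- chopping_board: white chopping board, 300 (its x) x 440 (its y) x 9 mm, lying flat on the worktop and fast; origin at the centre of its underside. The tongs and both rolls start on it. A wall cupboard overhangs the back of the worktop: its front is at x = 0.58 m, 0.45 m up, its upright bar handles (near y = -0.02 and -0.14) stand out to x = 0.55 m from 0.51 m up
- tongs: small sprung steel kitchen tongs, 215 mm long, 24 mm high, 120 g, lying on their side, black sleeves on both arms. Origin on the hinge pin (closed rear end), at the underside; the frame belongs to the left arm: z up, x roughly along the tongs to the open tips, y left. The pin is vertical: squeezing the sleeves together sideways closes the tips. Balance point 105 mm from the hinge
- tongs_jaw (a joint): closing angle of the tongs' right arm relative to the left one (rad): 0 = fully open as they lie (tips 93 mm apart inside), about 0.20 = tips round a roll, 0.41 = tips shut. A spring in the hinge pushes the arms open again; at the sleeves it pushes with about 5 N when open, 8 N at 0.20 and 12 N when shut
- tongs_grip_left (a point): middle of the left arm's black sleeve, on its outer face, half-way up its height (12 mm above the tongs' underside). Sleeves are 66 mm long, 20 mm high; 55 mm over both outer faces when open, 36 mm round a roll (the outer faces are then parallel), 16 mm shut
- tongs_grip_right (a point): the same point on the right arm's sleeve. The line from the hinge through the middle between the two grip points is the tongs' centre line; the grip points lie about 95 mm from the hinge
- tongs_tip_left (a point): inner face of the left arm's cupped steel end, middle of its width, 12 mm above the tongs' underside; the ends are 24 mm high, 25 mm long, shallow cups for round things, 102 mm over their backs when open. The two tips lie about 200 mm from the hinge, 105 mm ahead of the grip points
- tongs_tip_right (a point): the same point on the right arm's end
- seeded_roll: dark brown round bread roll strewn with pale seeds, 52 mm across at its widest (16 mm above its underside), 38 mm high, about 50 g; origin at the centre of its underside, z up. The one to take
- pale_roll: pale golden round bread roll with a cross cut in its top, same size; origin at the centre of its underside. Stays on the board
- dish: black oval enamel roaster, open on top, 274 (its x) x 186 (its y) x 50 mm, rim 50 mm above the worktop, loose, 0.9 kg; origin at the centre of its underside, z up
- oil_bottle: olive-green oil bottle with a cream band and a black pump, body 58 mm across, standing fast on a 74 mm rubber suction foot beside the roaster; origin at the centre of its underside; its x axis points along the spout, over the roaster's rim. Collar ends 123 mm up, the raised pump head tops out 160 mm up
- pump_top (a point): centre of the pump head's flat top, a black disc of 34 mm diameter, 160 mm above the worktop when up; the spout (9 mm thick) reaches 52 mm from the axis, just under the top
- oil_pump (a joint): how far the pump head is pressed down (m): 0 = up, 0.016 = bottom stop. Straight down against a spring: 3 N at the start, 8 N at the bottom; springs back by itself when let go

How it is judged:
On the way, in this order (a step that is already met when the one before it is completed fails the run):
1. the oil pump is pressed fully down (value of joint oil_pump above 0.012 m), for 0.05 s.
2. the pump head has sprung back up (value of joint oil_pump below 0.003 m), for 0.1 s.
3. the seeded roll is lifted off the board in the closed tongs (z of seeded_roll in the frame of chopping_board above 0.03 m and contact force between tongs and seeded_roll above 0.5 N and value of joint tongs_jaw between 0.1 and 0.31 rad), for 0.2 s.
At the end, for the whole second after the job is handed in: Gripper holds the tongs, closed (0.10-0.31 rad) on the seeded roll; the roll hangs still, touched by the tongs alone, underside over 75 mm above the worktop, centre within 50 mm of the roaster's (from above); pump up within 3 mm; pale roll and roaster moved under 30 mm (height (world z) of seeded_roll above 0.075 m and horizontal distance between seeded_roll and dish below 0.05 m and value of joint tongs_jaw between 0.1 and 0.31 rad and contact force between tongs and seeded_roll above 0.5 N and contact force between each of dish, oil_bottle and seeded_roll below 0.1 N and contact force between the fingers and tongs above 1 N and linear speed of each of seeded_roll, tongs below 0.03 m/s and value of joint oil_pump below 0.003 m and distance of each of pale_roll, dish from where it was at the start of the episode below 0.03 m); the arm keeps its last pose, push and grip.
It fails at once if the gripper or the arm itself touches a roll (contact force between any of the fingers, the arm and seeded_roll above 0.5 N or contact force between any of the fingers, the arm and pale_roll above 0.5 N).
It fails at once if the pale roll is knocked from its place (distance of pale_roll from where it was at the start of the episode above 0.05 m).
It fails at once if the roaster is pushed away (distance of dish from where it was at the start of the episode above 0.05 m).
It also fails if it takes over 48 s, if anything falls off the work surface, if the arm or the gripper's body presses on something with over 40 N, if the wrist force passes 120 N, or if a joint passes its speed limit or range.

### The arm

A 6-joint arm with a two-finger parallel gripper is mounted at the origin on a cart in front of the work surface, level with it; the furniture and walls round the work are solid. World frame = base frame: x ahead of the robot, y to its left, z up, the work surface at z = 0. Lengths are in m, angles in rad, forces in N, time in s.
With the tool pointing down it reaches from about 0.25 to 0.775 m from the base axis. Payload 4 kg.
Tool frame: the origin (TCP) lies at the very end of the fingers, on their centre line; the grasp point (between the pads) lies 19 mm behind it (robot.hold_point_z is the distance from the TCP to the grasp point, in m); z points along the fingers, y is the line along which they close (so a half turn about z gives the same grasp; the last joint's range is limited). The gripper opens to 94 mm and grips with 3 to 60 N. Pads are 16 mm wide; open, the fingers measure 119 mm over their backs; the gripper's body (75 mm by 177 mm) begins 78 mm behind the grasp point.
Start: joints at [1.009, 0.087, 1.371, -0, 1.684, -0.103], TCP at [0.244, 0.493, 0.206] pointing down, gripper open.
Joint ranges: [-3.1, 3.1], [-0.76, 2.03], [0.27, 2.55], [-1.08, 4.22], [0.17, 2.65], [-2.57, 2.57]. Speed limits (rad/s): [2.79, 2.79, 3.14, 3.14, 3.14, 3.14].

### API

Orientations are given as [roll, pitch, yaw] about the fixed x, y, z axes, in that order (R = Rz(yaw) Ry(pitch) Rx(roll)).
In Python, from bench import robot gives the robot as it stands.
- The arm moves only by the tool carry_out, never from a script. Its argument "steps" is a list of rows, each a list of 3 entries, a list of its own where there are three numbers: the shift along the tool's x, y, z in m, then the turn about the tool's z in units of 10 degrees (1.0 is 10 degrees), then the closure, from -1 (fully open) to 1 (shut). In form: [[[tx, ty, tz], roll, jaw], ...]. A call has 1 to 10 rows; each row is the pose to reach, as a shift and turn from the pose commanded when the call began, along the tool's axes at that moment; what a row does not reach only later rows make up. A row lasts 1/8 s, in which the tool goes at most 62.5 mm and 10.7 degrees, less where a joint would pass 70% of its speed; a pose out of reach is approached as far as the arm can. A call with a gripper value outside its range is refused whole. The fingers move at their own pace and stop on an object; the grip force is fixed at half the most. Time passes only in rows, so rows that repeat a pose let the fingers close. It gives the time, the measured TCP pose, the force, the opening and the grip force at its end, in the units of the state.
- robot.get_obs(): the state, without advancing time (a new reading comes with each control period).
- robot.snapshot(name): name is "scene" or "top" or "wrist"; returns a dict with "image" (384x512x3 uint8, red, green, blue), "z_map" (384x512 float32, m along the optical axis (not along the pixel's ray), 0 where there is no reading), "mtx" (3x3 intrinsics, pixels), "R" (3x3) and "t" (3): a world point X has camera coordinates R X + t. Camera axes: x right, y down, z forward; pixel columns grow to the right and rows downward; lengths in m; the calibration is good to about 2 mm. A picture is of the moment at which its call begins.
- robot.close_job(): hands the job in; it is judged then, once.
The state is a dict: "time": time; "joint_positions": joint angles; "qvel": joint speeds; "joint_torque": joint torques, N m; "tool_pos": TCP position; "ee_rot": TCP orientation; "wrist_force": force on the tool from outside, world axes, zero at the start; "wrist_torque": the same for the moment, N m; "width": finger opening in m; "finger_force": force on a finger pad.
Only numpy, scipy, OpenCV 4.12 (cv2) and the standard library are available. Lean on these libraries where they do the work, as an engineer would, in place of code of your own. Each camera call takes 0.05 s, during which the arm holds its last target. There are 200 camera calls.

## Working session

There is one attempt and no reset: what is moved stays moved. The work goes in short steps, Python scripts to look and compute and a tool call to move; the robot and the scene stay as the last step left them, time stands still between calls to the robot, and variables do not carry over. Pictures are saved under pics/ and viewed, at most 10 in all, crops included, and the job is handed in when it is done.

Besides the shell and the picture viewer there is one more tool, called after "Request:" as name([rows], argument=value, ...), one row to a line, values as JSON. carry_out: Moves the arm, as the interface text tells. Its arguments: {"type":"object","properties":{"steps":{"type":"array","items":{"type":"array"}}},"required":["steps"]}

```bash
mkdir -p pics
cat > h.py <<'E'
import numpy as np, cv2
from bench import robot
def snap(n,f=None):
    s=robot.snapshot(n)
    if f: cv2.imwrite('pics/'+f,cv2.cvtColor(s['image'],cv2.COLOR_RGB2BGR))
    return s
def ray(s,u,v,z):
    R,t=np.array(s['R']),np.array(s['t']);c=-R.T@t
    d=R.T@np.linalg.inv(s['mtx'])@np.array([u,v,1.]);return c+d*(z-c[2])/d[2]
def cloud(s):
    v,u=np.mgrid[:384,:512];Z=s['z_map'];p=np.stack([u*Z,v*Z,Z],-1)@np.linalg.inv(s['mtx']).T
    return (p-np.array(s['t']))@np.array(s['R'])
def px(s,X):
    p=s['mtx']@(np.array(s['R'])@X+s['t']);return p[:2]/p[2]
E
python3 - <<'E'
from h import *
s=snap('top','t1.png');np.savez('t1.npz',**s)
s2=snap('scene','s1.png');np.savez('s1.npz',**s2)
for q in(s,s2):print(-np.array(q['R']).T@q['t'])
o=robot.get_obs();print(o['tool_pos'],o['ee_rot'],o['width'],o['time'])
E
```

```text
[0.39773577 0.02240984 1.45557042]
[-0.16396851 -0.29950077  0.94067186]
[0.24330049 0.4927153  0.20444254] [-3.13966212e+00 -2.16617278e-04  2.68279550e+00] 0.09402824422371431 0.1
```

```bash
ls -la . pics
```

```text
.:
total 2712
drwxr-xr-x  3 agent agent    4096 Dec  3 14:21 .
drwxr-xr-x 23 root  root     4096 Dec  3 14:21 ..
-rw-r--r--  1 agent agent     559 Dec  3 14:21 h.py
drwxr-xr-x  2 agent agent    4096 Dec  3 14:21 pics
-rw-r--r--  1 agent agent 1377636 Dec  3 14:21 s1.npz
-rw-r--r--  1 agent agent 1377636 Dec  3 14:21 t1.npz

pics:
total 612
drwxr-xr-x 2 agent agent   4096 Dec  3 14:21 .
drwxr-xr-x 3 agent agent   4096 Dec  3 14:21 ..
-rw-r--r-- 1 agent agent 340504 Dec  3 14:21 s1.png
-rw-r--r-- 1 agent agent 271048 Dec  3 14:21 t1.png
```

View pics/t1.png

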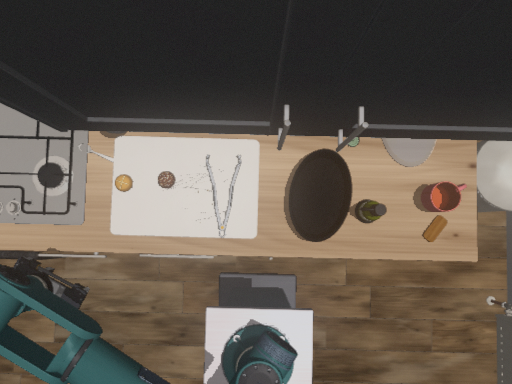

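View pics/s1.png

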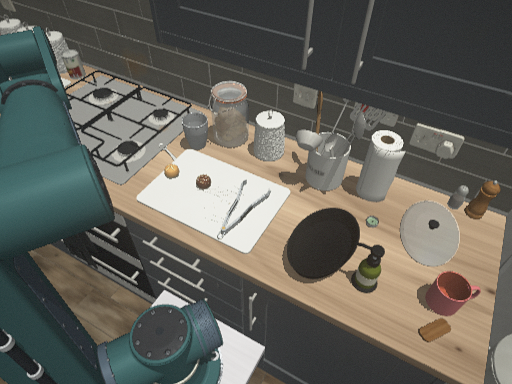

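The top view (up = +x, left = +y) shows the tongs with the hinge at (222,233), tips at (208,157) and (239,157). The seeded roll is at (166,180), the pale roll at (123,183), the roaster at (319,196) and the pump at about (378,210). The scene view shows the pump head at (377,251) with its spout reaching towards the roaster.

Run:
```python
from h import *
s=dict(np.load('t1.npz'));P=cloud(s);im=s['image'];hsv=cv2.cvtColor(im,cv2.COLOR_RGB2HSV)
# board
def blob(m,name,z,near):
    n,l,st,c=cv2.connectedComponentsWithStats(m.astype(np.uint8))
    i=min(range(1,n),key=lambda k:np.hypot(*(c[k]-near))+(1e3 if st[k,4]<15 else 0))
    mm=l==i;p=P[mm];print(name,'px',c[i].round(1),st[i],'ray',ray(s,*c[i],z).round(4),'cloud med',np.median(p,0).round(4),'zmax',p[:,2].max().round(3));return mm
b=P[...,2]; 
B=blob((hsv[...,2]>190)&(hsv[...,1]<25)&(abs(b-.009)<.01),'board',.009,(186,188))
pts=np.argwhere(B)[:,::-1];X=np.array([ray(s,u,v,.009)[:2] for u,v in pts]);print(cv2.minAreaRect((X*1000).astype(np.float32)))
inb=np.zeros((384,512),bool);inb[140:236,114:258]=1
H=(b>.018)&inb
R1=blob(H,'seeded',.025,(166,180));R2=blob(H,'pale',.025,(123,183))
for m in(R1,R2):
    q=np.argwhere(m)[:,::-1];X=np.array([ray(s,u,v,.025)[:2] for u,v in q]);print(cv2.minEnclosingCircle((X*1000).astype(np.float32)))
T=blob(H,'tongs',.033,(222,200))
q=np.argwhere(T)[:,::-1];X=np.array([ray(s,u,v,.033)[:2] for u,v in q])
hy=X[X[:,0].argmin()];print('hinge end',hy,'max x',X[:,0].max())
for lo in np.arange(X[:,0].min(),X[:,0].max(),.015):
    k=X[(X[:,0]>=lo)&(X[:,0]<lo+.015)];print(round(lo,3),np.sort(k[:,1]).round(3)[[0,-1]],len(k))
D=np.zeros_like(inb);D[145:245,280:356]=1
d=blob((b>.038)&(b<.06)&D,'dish',.05,(319,196))
q=np.argwhere(d)[:,::-1];X=np.array([ray(s,u,v,.05)[:2] for u,v in q]);h=cv2.convexHull((X*1000).astype(np.float32));print(cv2.fitEllipse(h), cv2.minAreaRect(h))
K=np.zeros_like(inb);K[195:228,345:395]=1
m=K&(b>.15)&(b<.175);print(P[m].round(3)[:60:3],P[m].mean(0),m.sum())
s=dict(np.load('s1.npz'));P=cloud(s);b=P[...,2];K=np.zeros_like(inb);K[235:300,350:392]=1
m=K&(b>.154)&(b<.17);print('scene head',m.sum(),np.median(P[m],0),P[m].min(0),P[m].max(0))
```

```text
board px [184.5 186.5] [   97   136   162   102 13101] ray [0.5069 0.2335 0.009 ] cloud med [0.5033 0.2344 0.0095] zmax 0.019
((507.561279296875, 257.29595947265625), (488.8023681640625, 298.1191101074219), 89.80392456054688)
seeded px [166.3 179. ] [158 171  18  17 242] ray [0.5267 0.2861 0.025 ] cloud med [0.5247 0.2828 0.0418] zmax 1.456
pale px [123.6 182.2] [115 174  18  18 244] ray [0.5139 0.4127 0.025 ] cloud med [0.5125 0.4077 0.0422] zmax 1.456
((526.5555419921875, 284.08343505859375), 28.295873641967773)
((513.1078491210938, 413.04730224609375), 26.387638092041016)
tongs px [223.1 194.2] [206 154  36  82 424] ray [0.485  0.1151 0.033 ] cloud med [0.4829 0.11   0.0314] zmax 1.456
hinge end [0.36495564 0.12055953] max x 0.60381525227143
0.365 [0.106 0.124] 15
0.38 [0.104 0.124] 33
0.395 [0.101 0.128] 31
0.41 [0.099 0.131] 26
0.425 [0.096 0.135] 24
0.44 [0.091 0.138] 28
0.455 [0.091 0.141] 27
0.47 [0.089 0.142] 27
0.485 [0.089 0.145] 26
0.5 [0.086 0.146] 30
0.515 [0.084 0.149] 26
0.53 [0.078 0.156] 30
0.545 [0.073 0.159] 25
0.56 [0.07  0.165] 28
0.575 [0.065 0.169] 28
0.59 [0.
[... 290 characters left out ...]
71484375, 184.2286376953125), 1.123900055885315)
[[ 0.464 -0.313  0.159]
 [ 0.462 -0.307  0.151]
 [ 0.461 -0.313  0.16 ]
 [ 0.461 -0.319  0.167]
 [ 0.459 -0.305  0.158]
 [ 0.458 -0.311  0.166]
 [ 0.459 -0.32   0.163]
 [ 0.456 -0.306  0.157]
 [ 0.456 -0.313  0.16 ]
 [ 0.456 -0.323  0.163]
 [ 0.453 -0.267  0.151]
 [ 0.453 -0.276  0.155]
 [ 0.453 -0.285  0.152]
 [ 0.453 -0.307  0.164]
 [ 0.453 -0.315  0.162]
 [ 0.454 -0.323  0.163]
 [ 0.454 -0.332  0.159]
 [ 0.45  -0.271  0.155]
 [ 0.45  -0.28   0.153]
 [ 0.45  -0.287  0.158]] [ 0.44772123 -0.3070476   0.15944561] 171
scene head 165 [ 0.44204888 -0.3122976   0.15966876] [ 0.42631098 -0.33145142  0.15403796] [ 0.46159385 -0.2699467   0.16385536]
```

Run:
```python
from h import *
a=cv2.imread('pics/t1.png')[135:245,105:265];b=cv2.imread('pics/s1.png')[150:290,130:400]
a=cv2.resize(a,None,fx=2.5,fy=2.5,interpolation=2);b=cv2.resize(b,None,fx=2.9,fy=2.3,interpolation=2)[:, :]
o=np.zeros((600,800,3),np.uint8);o[:275,:400]=a;c=cv2.imread('pics/t1.png')[140:250,270:400];c=cv2.resize(c,(390,330));o[:275,405:795]=c[30:305]
b=cv2.resize(b,(620,321));o[278:599,:620]=b;cv2.imwrite('pics/c1.png',o)
```

```text
(no output)
```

View pics/c1.png

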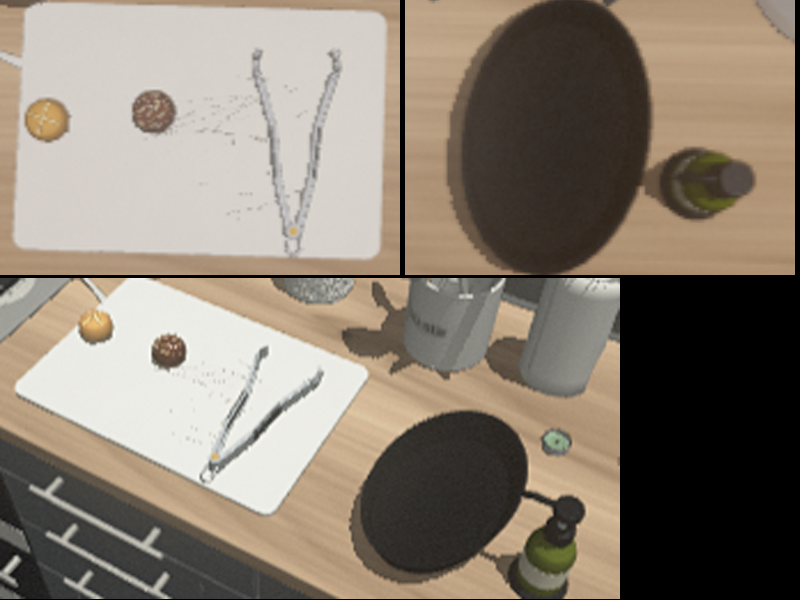

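Crop view: the tongs' pin is the orange dot at crop (292,231), about px (222,227), with the sleeves dark half-way along. The pump disc is at crop (737,180), about px (381,210), with its spout towards the roaster.

```bash
cat >> h.py <<'E'
def d(target,yaw=None,o=None):
    o=o or robot.get_obs();y=o['ee_rot'][2];D=np.array(target)-o['tool_pos']
    print('now',np.round(o['tool_pos'],4),np.round(o['ee_rot'],3),'w',round(o['width'],4),'t',o['time'],'| move',round(-D[0]*-np.cos(y)+D[1]*np.sin(y),4),round(D[0]*np.sin(y)-D[1]*np.cos(y),4),round(-D[2],4),'roll',None if yaw is None else round(np.degrees((y-yaw+np.pi)%(2*np.pi)-np.pi)/10,3))
E
python3 - <<'E'
from h import *
s=dict(np.load('t1.npz'));print('pin',ray(s,222,227,.033))
g=cv2.cvtColor(s['image'],cv2.COLOR_RGB2GRAY)
print(g[200:220,366:392])
for u,v in((378,209),(380,210)):print(ray(s,u,v,.16))
s=dict(np.load('s1.npz'));print('scene',ray(s,377.5,250.5,.16))
d((.444,-.313,.23),np.pi)
E
```

```text
pin [0.3885092 0.1153902 0.033    ]
[[ 59  65  77  90  86  96 108 125 137 141 154 155 156 154 156 155 156 154
  154 155 154 154 155 153 153 153]
 [ 65  65  73  71  64  70  78  86  94  98 119 145 158 156 158 157 157 157
  156 156 156 157 156 157 155 156]
 [ 92  60  69  71  77  83  82  85  84  86  93 105 128 156 157 155 156 157
  155 156 157 156 156 156 155 157]
 [ 67  65  76  81  83  85  84  87  88  87  87  85  83 103 115 121 139 152
  152 152 154 152 153 153 154 153]
 [ 61  64  67  69  69  68  69  63  62  60  61  63  67  81  84  86  92 108
  136 150 149 149 149 150 150 150]
 [ 63  64  64  63  65  61  53  52  54  55  59  69  73  79  77  77  77  78
   94 125 151 150 152 152 151 150]
 [ 63  64  67  64  57  56  51  53  51  59  71  76  77  79  78  78  76  76
   77 109 152 150 151 152 153 151]
 [ 58  61  58  58  53  52  51  53  48  63  77  78  78  75  77  79  76  78
   78  90 127 153 153 154 154 154]
 [ 55  54  54  54  54  52  56  53  54  67  78  79  76  76  79  76  77  78
   77  81 112 149 151 151 151 152]
 [ 56  58  58  62  65  69  72  68  56  69  77  78  76  77  79  81  77  76
   78  74
[... 643 characters left out ...]
3
  148 152 153 153 154 153 153 154]
 [ 65  70  80  80  76  64  62  71  77  74  71  78  87  85  97 129 146 153
  153 152 153 151 152 151 153 153]
 [ 59  66  77  84  84  81  84  84  85  88  86  89  91 101 134 152 156 155
  154 154 156 155 154 154 154 154]
 [ 68  60  65  72  79  83  88  89  86  91  90  88  87 121 152 155 154 156
  156 154 154 155 155 155 155 155]
 [ 92 100  69  61  65  73  75  77  79  75  86 124 150 153 158 157 156 158
  156 158 156 157 157 157 158 157]]
[ 0.44796724 -0.31029877  0.16      ]
[ 0.4454167  -0.31568528  0.16      ]
scene [ 0.44275355 -0.31493882  0.16      ]
now [0.2433 0.4927 0.2044] [-3.14  -0.     2.683] w 0.094 t 0.1 | move -0.5368 -0.6335 -0.0256 roll -2.629
```

Request:
carry_out([
  [[-0.04,-0.045,-0.03],-0.5,1],
  [[-0.08,-0.09,-0.04],-1.0,1],
  [[-0.12,-0.14,-0.04],-1.5,1],
  [[-0.16,-0.19,-0.04],-2.0,1],
  [[-0.2,-0.235,-0.04],-2.63,1],
  [[-0.24,-0.28,-0.04],-2.63,1],
  [[-0.28,-0.33,-0.04],-2.63,1],
  [[-0.32,-0.375,-0.04],-2.63,1],
  [[-0.36,-0.42,-0.04],-2.63,1],
  [[-0.4,-0.47,-0.04],-2.63,1],
])

```text
time: 1.35
tool_pos: [0.3937, -0.1059, 0.2452]
ee_rot: [3.141, 0.0, 3.142]
wrist_force: [1.1, -1.3, 0.4]
width: 0.0003
finger_force: 0.0
```

Run:
```python
from h import *
d((.445,-.315,.23),np.pi)
```

```text
now [ 0.3937 -0.1059  0.2452] [3.141 0.    3.142] w 0.0003 t 1.35 | move -0.0513 -0.2091 0.0152 roll -0.0
```

Request:
carry_out([
  [[-0.012,-0.05,0.0],0,1],
  [[-0.025,-0.1,0.01],0,1],
  [[-0.037,-0.15,0.02],0,1],
  [[-0.051,-0.209,0.025],0,1],
  [[-0.051,-0.209,0.025],0,1],
])

```text
time: 1.98
tool_pos: [0.4441, -0.3157, 0.217]
ee_rot: [3.138, -0.005, 3.137]
wrist_force: [-0.0, 0.6, -0.4]
width: 0.0006
finger_force: 0.0
```

Run:
```python
from h import *
d((.445,-.315,.165),np.pi)
s=snap('wrist','w1.png');P=cloud(s);print(-np.array(s['R']).T@s['t'],px(s,np.array([.445,-.315,.16])))
m=abs(P[...,2]-.16)<.006;print(m.sum(),P[m].min(0),P[m].max(0),np.median(P[m],0))
```

```text
now [ 0.4441 -0.3157  0.217 ] [ 3.138 -0.005  3.137] w 0.0006 t 1.975 | move -0.0009 0.0007 0.052 roll -0.024
[ 0.37378224 -0.31615596  0.39645563] [261.7863844 208.9571119]
1337 [ 0.43014803 -0.33303002  0.15400339] [ 0.45689491 -0.27049759  0.16214277] [ 0.44511033 -0.31319383  0.15965134]
```

View pics/w1.png

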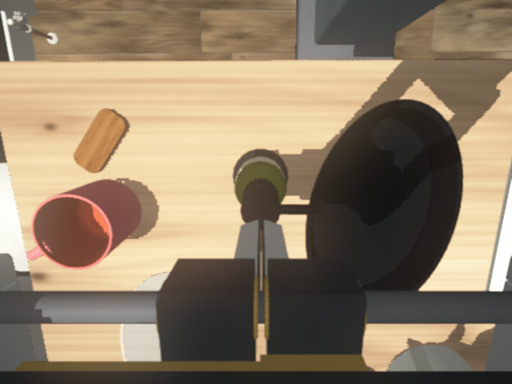

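The wrist view shows the closed fingertips at about (261,225), directly over the pump head at column 261, with the spout pointing right to the roaster.

Request:
carry_out([
  [[0,0,0.03],0,1],
  [[0,0,0.05],0,1],
  [[0,0,0.06],0,1],
  [[0,0,0.068],0,1],
  [[0,0,0.073],0,1],
  [[0,0,0.075],0,1],
  [[0,0,0.075],0,1],
])

```text
time: 2.9
tool_pos: [0.4449, -0.3119, 0.1473]
ee_rot: [3.141, 0.001, -3.141]
wrist_force: [-1.4, 5.1, 6.5]
width: 0.0007
finger_force: 3.3
```

Request:
carry_out([
  [[0,0,0.003],0,1],
  [[0,0,0.005],0,1],
  [[0,0,0.005],0,1],
  [[0,0,0.005],0,1],
])

```text
time: 3.4
tool_pos: [0.4452, -0.3122, 0.1442]
ee_rot: [-3.141, 0.002, -3.141]
wrist_force: [-4.7, 5.3, 11.9]
width: 0.0005
finger_force: 5.8
```

Force 11.9 N, above the 8 N bottom value, so the pump is at its stop. Now I lift off and head for the tongs.

Request:
carry_out([
  [[0,0,-0.02],0,1],
  [[0,0,-0.06],0,1],
  [[0,0,-0.1],0,1],
  [[0,0,-0.11],0,1],
])

```text
time: 3.9
tool_pos: [0.4462, -0.314, 0.2543]
ee_rot: [-3.136, 0.006, -3.141]
wrist_force: [-1.0, -0.4, 0.8]
width: 0.0003
finger_force: 0.0
```

Run:
```python
from h import *
s=snap('scene');P=cloud(s);b=P[...,2];K=np.zeros(b.shape,bool);K[235:300,350:392]=1
m=K&(b>.135)&(b<.17)&(abs(P[...,0]-.445)<.016)&(abs(P[...,1]+.315)<.016);print(m.sum(),np.percentile(P[m][:,2],[10,50,90]))
d((.47,.117,.22),np.pi)
```

```text
135 [0.1536401  0.16012559 0.16203251]
now [ 0.4459 -0.3138  0.2538] [-3.137  0.005 -3.141] w 0.0006 t 3.95 | move -0.0242 0.4308 0.0338 roll 0.002
```

Request:
carry_out([
  [[-0.01,0.05,0],0,1],
  [[-0.02,0.11,0],0,0.5],
  [[-0.03,0.17,0],0,0],
  [[-0.04,0.23,0],0,-1],
  [[-0.05,0.29,0],0,-1],
  [[-0.06,0.35,0.01],0,-1],
  [[-0.075,0.4,0.02],0,-1],
  [[-0.075,0.431,0.03],0,-1],
  [[-0.075,0.431,0.03],0,-1],
  [[-0.075,0.431,0.03],0,-1],
])

```text
time: 5.2
tool_pos: [0.5194, 0.1175, 0.2194]
ee_rot: [-3.141, -0.002, 3.142]
wrist_force: [-0.5, -0.4, 0.5]
width: 0.0874
finger_force: 0.0
```

Run:
```python
from h import *
s=snap('wrist','w2.png');np.savez('w2.npz',**s);P=cloud(s);b=P[...,2]
d((.4835,.117,.10),np.pi)
for p in((.3885,.115,.033),(.4835,.117,.033)):print(px(s,np.array(p)))
m=(b>.022)&(b<.042)&(abs(P[...,1]-.116)<.07)&(P[...,0]<.6)
for lo in np.arange(.365,.6,.0125):
    k=P[m&(P[...,0]>=lo)&(P[...,0]<lo+.0125)]
    if len(k):print(round(lo,3),k[:,1].min().round(4),k[:,1].max().round(4),((k[:,1].min()+k[:,1].max())/2).round(4),len(k),np.median(k[:,2]).round(3))
```

```text
now [0.5196 0.1171 0.22  ] [-3.141 -0.     3.141] w 0.0909 t 5.25 | move 0.0361 -0.0001 0.12 roll -0.005
[259.20030459  62.62926058]
[260.90498025 147.93565734]
0.365 0.1056 0.125 0.1153 39 0.023
0.378 0.1057 0.1238 0.1147 148 0.033
0.39 0.1034 0.1273 0.1153 202 0.032
0.402 0.1009 0.1297 0.1153 139 0.031
0.415 0.0973 0.1333 0.1153 150 0.031
0.428 0.0948 0.137 0.1159 140 0.031
0.44 0.0923 0.1395 0.1159 137 0.031
0.453 0.0909 0.1409 0.1159 140 0.031
0.465 0.0894 0.1424 0.1159 127 0.031
0.478 0.0879 0.1438 0.1158 138 0.031
0.49 0.0878 0.1452 0.1165 124 0.031
0.503 0.0863 0.1481 0.1172 124 0.031
0.515 0.0824 0.1519 0.1172 120 0.031
0.528 0.0796 0.1547 0.1172 116 0.031
0.54 0.0756 0.1588 0.1172 112 0.031
0.553 0.0705 0.1638 0.1172 116 0.031
0.565 0.0684 0.1692 0.1188 112 0.032
0.578 0.0651 0.1694 0.1172 90 0.031
0.59 0.0675 0.1683 0.1179 69 0.031
```

View pics/w2.png

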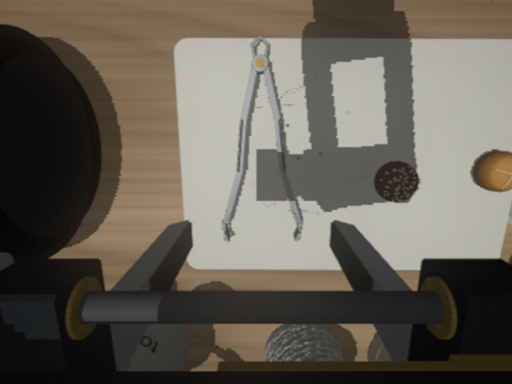

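The wrist view shows the pin at (260,63) as predicted, the sleeves around rows 120–175, the tips at (228,233) and (297,233), the seeded roll at (397,182) and the pale roll at (499,172). The outer width at the grip is 56 mm, as expected.

Request:
carry_out([
  [[0.036,-0.001,0.05],0,-1],
  [[0.036,-0.001,0.1],0,-1],
  [[0.036,-0.001,0.14],0,-1],
  [[0.036,-0.001,0.17],0,-1],
  [[0.036,-0.001,0.19],0,-1],
  [[0.036,-0.001,0.2],0,-1],
  [[0.036,-0.001,0.207],0,-1],
  [[0.036,-0.001,0.207],0,-1],
])

```text
time: 6.25
tool_pos: [0.484, 0.1168, 0.0138]
ee_rot: [3.142, 0.001, 3.141]
wrist_force: [-0.3, -0.1, 0.0]
width: 0.0942
finger_force: 0.0
```

Run:
```python
from h import *
d((.4835,.1163,.013),np.pi)
s=dict(np.load('w2.npz'));P=cloud(s);b=P[...,2]
for n,c in(('seed',(.5265,.284)),('pale',(.513,.413))):
    m=(b>.02)&(b<.06)&(np.hypot(P[...,0]-c[0],P[...,1]-c[1])<.045)
    q=P[m];print(n,q.min(0).round(4),q.max(0).round(4),((q.min(0)+q.max(0))/2).round(4),cv2.minEnclosingCircle((q[:,:2]*1000).astype(np.float32)))
```

```text
now [0.484  0.1168 0.0138] [3.142e+00 1.000e-03 3.141e+00] w 0.0942 t 6.25 | move 0.0005 -0.0005 0.0008 roll -0.002
seed [0.5    0.2604 0.02  ] [0.5515 0.31   0.0489] [0.5257 0.2852 0.0345] ((525.658203125, 285.15966796875), 25.868682861328125)
pale [0.4872 0.3859 0.0201] [0.5369 0.4208 0.0486] [0.5121 0.4033 0.0343] ((512.1577758789062, 411.14263916015625), 25.55030632019043)
```

Request:
carry_out([
  [[0,0,0],0,-0.2],
  [[0,0,0],0,-0.1],
  [[0,0,0],0,0],
  [[0,0,0],0,0],
  [[0,0,0],0,0],
  [[0,0,0],0,0],
])

```text
time: 7.0
tool_pos: [0.4839, 0.1172, 0.0136]
ee_rot: [3.141, 0.0, -3.141]
wrist_force: [0.5, -0.1, 1.6]
width: 0.0474
finger_force: 6.7
```

Request:
carry_out([
  [[0,0,-0.01],0,0],
  [[0,0,-0.03],0,0],
  [[0,0,-0.05],0,0],
  [[0,0,-0.07],0,0],
  [[0,0,-0.08],0,0],
  [[0,0,-0.08],0,0],
])

```text
time: 7.75
tool_pos: [0.4842, 0.1172, 0.0943]
ee_rot: [3.141, 0.002, -3.141]
wrist_force: [0.1, 0.3, -2.1]
width: 0.0474
finger_force: 5.9
```

Run:
```python
from h import *
s=snap('scene','s2.png');P=cloud(s);b=P[...,2];o=robot.get_obs();d((.42,.285,.0937),np.pi,o);print(o['finger_force'],o['wrist_force'])
m=(b>.06)&(b<.14)&(P[...,0]>.5)&(P[...,0]<.62)&(abs(P[...,1]-.117)<.07)
for lo in np.arange(.5,.62,.015):
  for side in(0,1):
    k=P[m&(P[...,0]>=lo)&(P[...,0]<lo+.015)&((P[...,1]>.117)==side)]
    if len(k):print(round(lo,3),side,len(k),np.median(k,0).round(3),k[:,2].min().round(3),k[:,2].max().round(3))
cv2.imwrite('pics/s2c.png',cv2.resize(cv2.imread('pics/s2.png')[130:290,120:330],None,fx=3,fy=3))
```

```text
now [0.4835 0.1171 0.0933] [ 3.142 -0.    -3.141] w 0.0473 t 7.8 | move 0.0635 0.1679 -0.0004 roll 0.001
5.930507032462629 [ 0.31608722 -0.27261716 -1.72107722]
0.5 0 4 [0.513 0.093 0.103] 0.093 0.111
0.5 1 17 [0.507 0.138 0.112] 0.093 0.114
0.515 0 20 [0.522 0.091 0.107] 0.095 0.115
0.515 1 13 [0.523 0.142 0.096] 0.091 0.114
0.53 0 3 [0.53  0.093 0.109] 0.094 0.113
0.53 1 3 [0.532 0.147 0.112] 0.095 0.116
0.545 1 3 [0.551 0.151 0.114] 0.113 0.115
0.56 0 4 [0.568 0.08  0.096] 0.092 0.1
0.575 0 7 [0.58  0.076 0.101] 0.093 0.11
0.59 0 2 [0.6   0.078 0.101] 0.099 0.104
```

View pics/s2c.png

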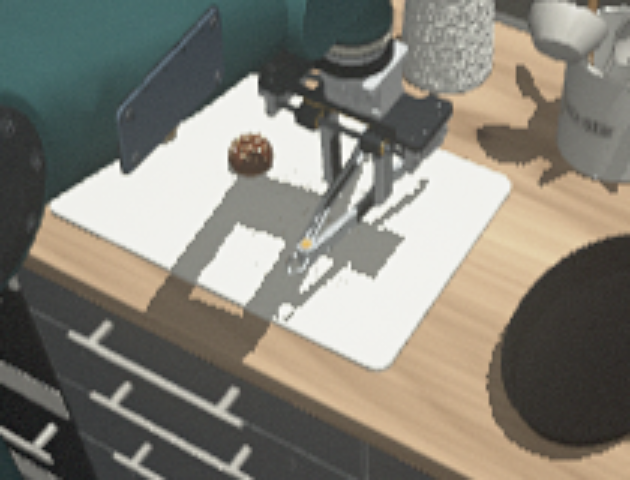

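The crop shows the tongs held level and slightly closed, clear above the board, with the pin at crop (307,243) and the seeded roll at crop (250,153). I'll move over the roll.

Request:
carry_out([
  [[0.015,0.03,0],0,0],
  [[0.03,0.07,0],0,0],
  [[0.045,0.11,0],0,0],
  [[0.055,0.14,0],0,0],
  [[0.0625,0.16,0],0,0],
  [[0.0625,0.1675,0],0,0],
  [[0.0625,0.1675,0],0,0],
  [[0.0625,0.1675,0],0,0],
])

```text
time: 8.8
tool_pos: [0.4214, 0.2838, 0.0931]
ee_rot: [-3.141, -0.0, 3.141]
wrist_force: [0.4, 0.1, -1.7]
width: 0.0468
finger_force: 5.9
```

Run:
```python
from h import *
s=snap('wrist','w3.png');P=cloud(s);b=P[...,2];o=robot.get_obs();d((.421,.2845,.0175),np.pi,o);print(o['finger_force'])
m=(b>.085)&(b<.122)&(P[...,0]<.41)&(abs(P[...,1]-.285)<.05)
for lo in np.arange(.29,.41,.0125):
    k=P[m&(P[...,0]>=lo)&(P[...,0]<lo+.0125)]
    if len(k):print('w',round(lo,3),len(k),((k[:,1].min()+k[:,1].max())/2).round(4),np.median(k[:,2]).round(3),k[:,0].min().round(4))
s=snap('top','t3.png');P=cloud(s);b=P[...,2]
m=(b>.085)&(b<.125)&(P[...,0]>.45)&(P[...,0]<.63)&(abs(P[...,1]-.285)<.07)
for lo in np.arange(.45,.63,.0125):
    k=P[m&(P[...,0]>=lo)&(P[...,0]<lo+.0125)]
    if len(k):print('t',round(lo,3),len(k),k[:,1].min().round(4),k[:,1].max().round(4),((k[:,1].min()+k[:,1].max())/2).round(4),k[:,0].max().round(4))
m=(b>.03)&(b<.06)&(np.hypot(P[...,0]-.526,P[...,1]-.285)<.04);print(m.sum(),P[m].min(0),P[m].max(0))
```

```text
now [0.4214 0.2838 0.0933] [-3.141 -0.     3.141] w 0.0472 t 8.85 | move 0.0004 0.0007 0.0758 roll -0.006
5.887304809730267
w 0.29 314 0.2826 0.102 0.2942
w 0.302 339 0.2826 0.102 0.3025
w 0.315 872 0.2819 0.113 0.315
w 0.328 1001 0.2821 0.111 0.3275
w 0.34 759 0.2823 0.11 0.3401
w 0.353 735 0.2826 0.111 0.3526
w 0.365 679 0.2828 0.11 0.365
w 0.378 647 0.2828 0.11 0.3777
w 0.39 665 0.2828 0.11 0.39
w 0.403 391 0.2828 0.11 0.4025
t 0.462 19 0.2532 0.2609 0.257 0.4748
t 0.475 16 0.2499 0.2578 0.2538 0.4869
t 0.488 18 0.2465 0.2565 0.2515 0.4998
t 0.5 29 0.2437 0.325 0.2843 0.5124
t 0.513 29 0.2411 0.3245 0.2828 0.5246
t 0.525 23 0.2407 0.3252 0.283 0.5372
t 0.538 12 0.2441 0.3236 0.2839 0.5424
219 [0.50205564 0.26151677 0.03027501] [0.54994608 0.30965578 0.05310384]
```

Request:
carry_out([
  [[0.002,0.0015,0.015],0,0],
  [[0.002,0.0015,0.03],0,0],
  [[0.002,0.0015,0.045],0,0],
  [[0.002,0.0015,0.058],0,0],
  [[0.002,0.0015,0.068],0,0],
  [[0.002,0.0015,0.073],0,0],
  [[0.002,0.0015,0.0755],0,0],
  [[0.002,0.0015,0.0755],0,0],
])

```text
time: 9.9
tool_pos: [0.4194, 0.2862, 0.0182]
ee_rot: [3.141, 0.0, -3.141]
wrist_force: [0.8, -0.6, -1.7]
width: 0.0469
finger_force: 5.9
```

Run:
```python
from h import *
s=snap('top','t4.png');P=cloud(s);b=P[...,2]
m=(b>.025)&(b<.06)&(P[...,0]>.47)&(P[...,0]<.63)&(abs(P[...,1]-.285)<.06)
for lo in np.arange(.475,.56,.0125):
    k=np.sort(P[m&(P[...,0]>=lo)&(P[...,0]<lo+.0125)][:,1]);print(round(lo,3),k[[0,-1]].round(4) if len(k) else 0)
cv2.imwrite('pics/t4c.png',cv2.resize(cv2.imread('pics/t4.png')[140:240,105:265],None,fx=4,fy=4,interpolation=2))
```

```text
0.475 [0.2518 0.2601]
0.488 [0.2484 0.2575]
0.5 [0.2459 0.3262]
0.512 [0.243 0.33 ]
0.525 [0.2438 0.3276]
0.538 [0.2455 0.3237]
0.55 [0.2778 0.2778]
```

View pics/t4c.png

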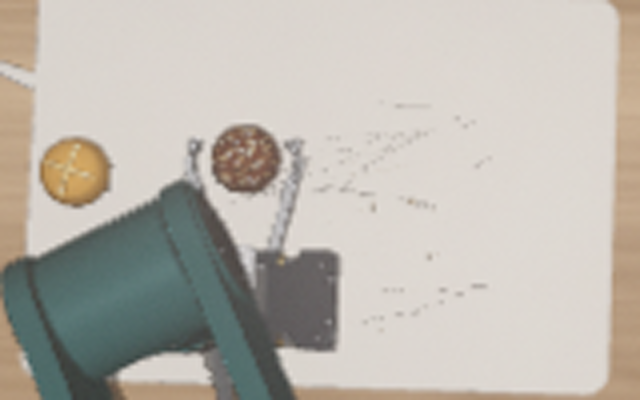

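The crop shows the roll at (246,158) centred between the tongs' tips, (195,150) and (295,150). Now I close.

Request:
carry_out([
  [[0,0,0],0,0.1],
  [[0,0,0],0,0.2],
  [[0,0,0],0,0.3],
  [[0,0,0],0,0.4],
  [[0,0,0],0,0.6],
  [[0,0,0],0,0.6],
  [[0,0,0],0,0.6],
  [[0,0,0],0,0.6],
])

```text
time: 10.95
tool_pos: [0.4192, 0.2861, 0.018]
ee_rot: [3.141, 0.0, -3.141]
wrist_force: [-0.1, 0.2, 0.1]
width: 0.0364
finger_force: 29.9
```

The width is 36.4 mm, as expected round a roll, so I lift gently.

Request:
carry_out([
  [[0,0,-0.005],0,0.6],
  [[0,0,-0.015],0,0.6],
  [[0,0,-0.03],0,0.6],
  [[0,0,-0.05],0,0.6],
  [[0,0,-0.07],0,0.6],
  [[0,0,-0.09],0,0.6],
  [[0,0,-0.11],0,0.6],
  [[0,0,-0.125],0,0.6],
  [[0,0,-0.13],0,0.6],
  [[0,0,-0.13],0,0.6],
])

```text
time: 12.2
tool_pos: [0.4192, 0.2861, 0.1481]
ee_rot: [3.141, 0.0, -3.141]
wrist_force: [0.3, 0.2, -2.0]
width: 0.0365
finger_force: 29.9
```

Run:
```python
from h import *
o=robot.get_obs();d((.385,-.17,.148),np.pi,o);print(o['finger_force'],o['wrist_force'])
s=snap('top');P=cloud(s);b=P[...,2]
m=(b>.11)&(b<.20)&(P[...,0]>.49)&(P[...,0]<.6)&(abs(P[...,1]-.285)<.03);q=P[m];print(m.sum(),q.min(0),q.max(0),np.median(q,0))
```

```text
now [0.4192 0.2861 0.1481] [ 3.141  0.    -3.141] w 0.0365 t 12.2 | move 0.0343 -0.4561 0.0001 roll 0.001
29.924649596214294 [ 0.26874024  0.22680975 -2.00551169]
395 [0.49001324 0.25522581 0.14277405] [0.54987181 0.3149925  0.1819887 ] [0.52063047 0.28295599 0.169614  ]
```

Request:
carry_out([
  [[0.001,-0.015,0],0,0.6],
  [[0.003,-0.045,0],0,0.6],
  [[0.006,-0.08,0],0,0.6],
  [[0.009,-0.12,0],0,0.6],
  [[0.012,-0.16,0],0,0.6],
  [[0.015,-0.2,0],0,0.6],
  [[0.018,-0.24,0],0,0.6],
  [[0.02,-0.275,0],0,0.6],
  [[0.022,-0.3,0],0,0.6],
  [[0.022,-0.31,0],0,0.6],
])

```text
time: 13.5
tool_pos: [0.3963, -0.0254, 0.1474]
ee_rot: [3.142, -0.001, 3.139]
wrist_force: [0.4, 0.2, -2.1]
width: 0.0353
finger_force: 29.9
```

Request:
carry_out([
  [[0.002,-0.015,0],0,0.6],
  [[0.004,-0.045,0],0,0.6],
  [[0.007,-0.08,0],0,0.6],
  [[0.01,-0.11,0],0,0.6],
  [[0.012,-0.133,0],0,0.6],
  [[0.012,-0.143,0],0,0.6],
  [[0.012,-0.146,0],0,0.6],
  [[0.012,-0.146,0],0,0.6],
  [[0.012,-0.146,0],0,0.6],
  [[0.012,-0.146,0],0,0.6],
])

```text
time: 14.75
tool_pos: [0.3853, -0.1694, 0.148]
ee_rot: [3.141, 0.0, -3.14]
wrist_force: [0.3, 0.2, -3.3]
width: 0.035
finger_force: 29.9
```

Run:
```python
from h import *
o=robot.get_obs();d((.385,-.17,.148),np.pi,o);print(o['finger_force'],o['wrist_force'],np.abs(o['qvel']).max())
s=snap('top','t5.png');P=cloud(s);b=P[...,2]
m=(b>.11)&(b<.20)&(P[...,0]>.45)&(P[...,0]<.6)&(abs(P[...,1]+.17)<.06);q=P[m];print(m.sum(),q.min(0),q.max(0),np.median(q,0))
s2=snap('scene','s5.png')
D=np.zeros(b.shape,bool);D[145:245,280:356]=1
m=(b>.038)&(b<.06)&D;h=cv2.convexHull((P[m][:,:2]*1000).astype(np.float32));print(cv2.minAreaRect(h))
a=cv2.imread('pics/t5.png')[130:250,100:400];c=cv2.imread('pics/s5.png')[140:300,130:400]
cv2.imwrite('pics/c5.png',np.vstack([cv2.resize(a,(620,248)),cv2.resize(c,(620,350))]))
```

```text
now [ 0.3853 -0.1694  0.148 ] [ 3.141  0.    -3.14 ] w 0.035 t 14.75 | move 0.0003 -0.0006 -0.0 roll 0.007
29.918116629123688 [ 0.32975714  0.18228617 -3.30385263] 0.002788353102223739
402 [ 0.45168851 -0.19997499  0.14526145] [ 0.51461281 -0.13678809  0.18275486] [ 0.48611768 -0.16530463  0.16983842]
((503.0841979980469, -160.15850830078125), (195.51589965820312, 236.58921813964844), 38.63020324707031)
```

View pics/c5.png

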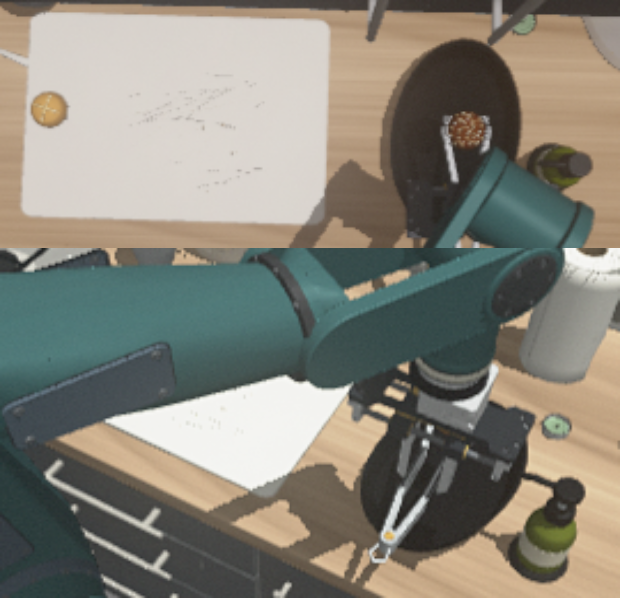

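The roll hangs in the tips over the roaster's middle, at crop (466,129) in the top view. The finger width shrank by 1.5 mm on the way, so I'll check for creep before handing in.

Request:
carry_out([
  [[0,0,0],0,0.6],
  [[0,0,0],0,0.6],
  [[0,0,0],0,0.6],
  [[0,0,0],0,0.6],
  [[0,0,0],0,0.6],
  [[0,0,0],0,0.6],
  [[0,0,0],0,0.6],
  [[0,0,0],0,0.6],
])

```text
time: 15.85
tool_pos: [0.3853, -0.1699, 0.148]
ee_rot: [3.141, 0.0, -3.141]
wrist_force: [0.1, -0.8, -1.9]
width: 0.0353
finger_force: 29.9
```

Run:
```python
from h import *
o=robot.get_obs();print(o['width'],o['finger_force'],o['wrist_force'],o['wrist_torque'])
s=snap('top');P=cloud(s);b=P[...,2];h=cv2.cvtColor(s['image'],cv2.COLOR_RGB2HSV)
s0=cv2.cvtColor(cv2.imread('pics/t5.png'),cv2.COLOR_BGR2HSV)
for q in(s0,h):
    m=(q[...,0]<18)&(q[...,1]>90)&(q[...,2]>70);m[:,:310]=0;m[:,345:]=0;m[:175]=0;m[210:]=0
    v,u=np.nonzero(m);print(len(u),ray(s,u.mean(),v.mean(),.165))
```

```text
0.035271904807467606 29.918113052845 [ 0.12542328 -0.7723322  -1.85519244] [-0.00739097  0.04991545  0.01949503]
213 [ 0.488449   -0.16788638  0.165     ]
208 [ 0.48824325 -0.16874521  0.165     ]
```

```bash
python3 -c "
from bench import robot
print(robot.close_job())"
```

```text
the job is handed in; nothing more can be done
None
```

The job is handed in: the pump was pressed fully down and sprang back, and the seeded roll hangs still in the closed tongs over the roaster's middle, with the pale roll and roaster never touched; I have no verdict from the judging.

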